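Put the paste jars back in the sloped rack

TASK

Put the three loose solder-paste jars back in the sloping rack, each in the pocket of its own size, lid outwards and fully down on the pocket floor. Leave the phone, the screwdriver and the cup where they are.

Things in the scene. Friction and masses are not known exactly. Their poses are not given: they have to be found in the camera images.
- rack: Sloped jar rack, fixed to the bench: 270 mm long (along its y), base 75 mm deep and standing on the bench, highest point 71 mm. Origin: centre of the base's underside, on the bench; z up; its front, the low side of the slope, faces its own -x, roughly towards the robot.
- block: The rack's grey block, 80 x 270 x 22 mm, tilted 0.50 rad (29 degrees) so that its upper face looks up and to the front. Origin: centre of its underside. x runs up the slope, y along the rack, z square to the upper face (which is at z = 22 mm). Three blind round pockets, in a row at y = -90, 0 and +90 mm, each 16 mm deep with its axis along z and a 2 mm chamfer.
- pocket_small (a point): Centre of the floor of the small pocket, 38 mm in diameter and 16 mm deep (at y = -90 mm on the block). Axes as the block's: z points out of the pocket, square to the sloping face; the mouth is 16 mm along z.
- pocket_medium (a point): Centre of the floor of the medium pocket, 46 mm in diameter and 16 mm deep (at y = 0 mm on the block). Axes as the block's: z points out of the pocket, square to the sloping face; the mouth is 16 mm along z.
- pocket_large (a point): Centre of the floor of the large pocket, 54 mm in diameter and 16 mm deep (at y = +90 mm on the block). Axes as the block's: z points out of the pocket, square to the sloping face; the mouth is 16 mm along z.
- jar_small: The small closed jar: a squat cylinder, white body with black screw lid, 34 mm in diameter and 34 mm tall, standing upright on the bench. Origin: centre of its underside; z points to its lid. All three jars look alike but for the diameter (34, 42, 50 mm).
- jar_medium: The medium closed jar: a squat cylinder, white body with black screw lid, 42 mm in diameter and 34 mm tall, standing upright on the bench. Origin: centre of its underside; z points to its lid. All three jars look alike but for the diameter (34, 42, 50 mm).
- jar_large: The large closed jar: a squat cylinder, white body with black screw lid, 50 mm in diameter and 34 mm tall, standing upright on the bench. Origin: centre of its underside; z points to its lid. All three jars look alike but for the diameter (34, 42, 50 mm).
- phone: Bystander: phone lying flat, 150 (x) x 72 (y) x 9 mm. Origin: centre of its underside.
- driver: Bystander: small screwdriver, 160 mm, lying along its x on the bench, handle to -x.
- cup: Bystander: open steel cup, 66 mm across and 60 mm high. Origin: centre of its underside.
There are look-alikes about, which are no part of the job. Leave any blue, brown or pink look-alike of the jar_large alone.

How it is judged:
By the outcome, as a careful person would: the job done as asked, in the order asked, and still so for the second after the job is handed in, with the robot touching nothing.
It also fails if it takes over 69 s, if anything falls off the work surface, if the arm or the gripper's body presses on something with over 40 N, if the wrist force passes 120 N, or if a joint passes its speed limit or range.

ROBOT

A 6-joint arm with a two-finger parallel gripper is mounted at the origin on the work surface. World frame = base frame: x ahead of the robot, y to its left, z up, the work surface at z = 0. Lengths are in m, angles in rad, forces in N, time in s.
With the tool pointing down it reaches from about 0.4 to 0.825 m from the base axis. Payload 7 kg.
Tool frame: the origin (TCP) lies on the centre line of the jaws, within the pads' length; the fingertips stand bot.nose_length ahead of it and the grasp point (between the pads) lies 3 mm ahead of it (bot.nose_length is the distance from the TCP to the fingertips, in m); z points along the fingers, y is the line along which they close (so a half turn about z gives the same grasp; the last joint's range is limited). The gripper opens to 88 mm and grips with 3 to 60 N. Pads are 19 mm wide; open, the fingers measure 130 mm over their backs; the gripper's body (78 mm by 193 mm) begins 47 mm behind the grasp point.
Start: joints at [0.288, 0.359, 0.012, 0, -1.224, -0.288], TCP at [0.675, -0, 0.249] pointing down, gripper open.
Joint ranges: [-3.07, 3.07], [-1.43, 2.12], [-1.02, 1.25], [-3.03, 1.67], [-3.05, -0], [-3.03, 3.03]. Speed limits (rad/s): [2.39, 2.39, 3.01, 3.14, 3.14, 3.14].

INTERFACE

Orientations are given as [roll, pitch, yaw] about the fixed x, y, z axes, in that order (R = Rz(yaw) Ry(pitch) Rx(roll)).
In Python, from station import bot, grip, solve_ik, status, snapshot gives the robot as it stands. Calls block until the motion is done:
- bot.move_ptp(position, orientation): joint-space move of the TCP to a pose.
- bot.move_straight(position, orientation=None, v=0.15, force_limit=None): straight line of the TCP; orientation=None keeps the orientation; v is the mean speed in m/s. With force_limit (N) it stops when the force on the tool has changed by that much, and returns True; else False.
- bot.move_j(angles): joint-space move.
- grip(opening, squeeze=None): opening from 0.0 (shut) to 1.0 (fully open); squeeze is the grip in N (None keeps the last); returns when the fingers have stopped.
- bot.hold(seconds).
- solve_ik(position, orientation): joint angles nearest the present ones, or None.
- status.read_state(): the state.
- snapshot(name): name is "scene" or "side" or "wrist"; returns a dict with "pixels" (400x640x3 uint8, blue, green, red), "fov_y" (degrees; the focal length in pixels is half the picture's height over the tangent of half this angle, whatever the lens; pixels are square), "cx", "cy" (the principal point, pixels), "world_from_camera" (4x4, takes a point from camera to world coordinates); the wrist camera has in their place "tool_from_camera" (4x4, takes a point from camera to tool coordinates, whose origin is the TCP and whose axes are the flange's). Camera axes: x right, y up, looking along -z (the intrinsics and any distortion apply to the point x, -y, -z); pixel columns grow to the right and rows downward; lengths in m; the calibration is good to about 2 mm. A picture is of the moment at which its call begins: read the wrist's pose just before it. There is no depth.
A pose or a line that the arm cannot do raises bot.IKError and nothing moves.
- bot.close_job(): hands the job in; it is judged then, once.
The state is a dict: "time_s": time; "joints": joint angles; "qvel": joint speeds; "joint_efforts": joint torques, N m; "tool_pos": TCP position; "orientation": TCP orientation; "force": force on the tool from outside, world axes, zero at the start; "moment": the same for the moment, N m; "finger_gap": opening from 0.0 (shut) to 1.0 (fully open); "grip_force": force on a finger pad.
Only numpy, scipy, OpenCV 4.12 (cv2) and the standard library are available. Lean on these libraries where they do the work, as an engineer would, in place of code of your own. Each camera call takes 0.05 s, during which the arm holds its last target. There are 200 camera calls.

## Working session

There is one attempt and no reset: what is moved stays moved. The work goes in short steps, each a Python script; the robot and the scene stay as the last script left them, time stands still between calls to the robot, and variables do not carry over. Pictures are saved under pics/ and viewed, at most 10 in all, crops included, and the job is handed in when it is done.

```bash
ls; mkdir -p pics; python3 - <<'E'
from station import bot, grip, solve_ik, status, snapshot
import cv2,numpy as np,pickle
D={}
st=status.read_state(); D['st']=st
for n in("scene","side","wrist"):
    s=snapshot(n); D[n]=s; cv2.imwrite(f'pics/{n}0.png',s['pixels'])
    print(n,{k:(np.round(v,3).tolist() if not isinstance(v,str) else v) for k,v in s.items() if k!='pixels'})
pickle.dump(D,open('d0.pkl','wb'))
print(st, bot.nose_length)
cv2.imwrite('pics/a.png',np.vstack([D['scene']['pixels'],D['side']['pixels']])[:, :])
E
```

```text
pics
scene {'fov_y': 56.49, 'cx': 323.503, 'cy': 201.651, 'world_from_camera': [[-0.278, -0.597, 0.752, 1.219], [0.96, -0.171, 0.22, 0.092], [-0.003, 0.784, 0.621, 0.591], [0.0, 0.0, 0.0, 1.0]]}
side {'fov_y': 55.846, 'cx': 318.842, 'cy': 194.973, 'world_from_camera': [[0.862, 0.268, -0.429, 0.19], [-0.506, 0.455, -0.733, -0.735], [-0.002, 0.849, 0.528, 0.554], [0.0, 0.0, 0.0, 1.0]]}
wrist {'fov_y': 71.352, 'cx': 321.35, 'cy': 198.61, 'tool_from_camera': [[0.0, 0.967, 0.256, 0.069], [1.0, 0.0, -0.001, -0.0], [-0.001, 0.256, -0.967, -0.136], [0.0, 0.0, 0.0, 1.0]]}
{'time_s': 0.0, 'joints': array([ 2.88093733e-01,  3.59391967e-01,  1.10098449e-02, -3.82863141e-04,
       -1.22408102e+00, -2.88113986e-01]), 'qvel': array([ 0.00059649, -0.00207112, -0.00045735, -0.00053703, -0.00142162,
        0.00130586]), 'joint_efforts': array([-8.00930356e-04, -5.82726967e+01,  2.93058443e+01,  6.99745238e+00,
        6.93249181e-03, -2.06530804e-04]), 'tool_pos': array([ 6.74522845e-01, -2.39402649e-05,  2.47592140e-01]), 'orientation': array([ 3.13989227e+00, -1.28591457e-04, -1.57094687e+00]), 'force': array([-0.01573642,  0.17574165, -0.52122926]), 'moment': array([-0.00077147,  0.00699659,  0.04387278]), 'grip_force': 0.0, 'finger_gap': 1.0046134751321179} 0.022
```

View pics/scene0.png

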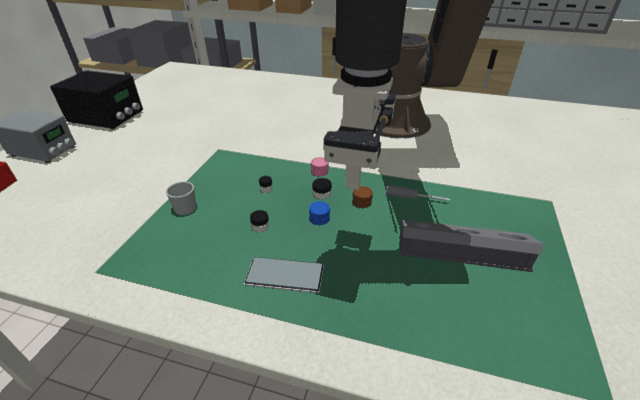

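View pics/side0.png

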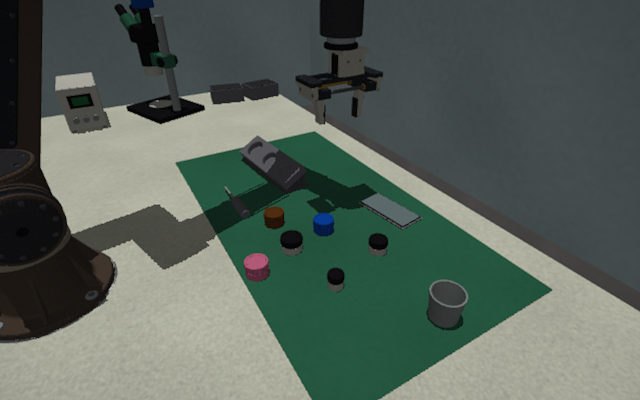

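View pics/wrist0.png

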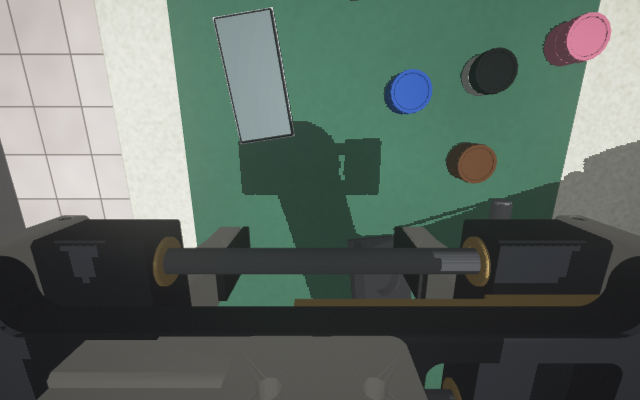

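Scene picture: black-lidded jars at (265,182) small, (259,219) medium and (321,186) large. The blue (320,213), brown (362,197) and pink (320,167) ones are the look-alikes to leave. The cup is at (181,198), the phone at (285,272), the driver at (420,193) and the rack at (470,245). The side picture shows the same jars at (336,278), (378,244) and (291,242). The wrist picture shows the large black lid at (492,71).

```bash
cat > h.py <<'E'
import numpy as np,cv2
from scipy.spatial.transform import Rotation as R
def TW(s,st=None):
    if 'world_from_camera' in s: return np.array(s['world_from_camera'])
    T=np.eye(4);T[:3,:3]=R.from_euler('xyz',st['orientation']).as_matrix();T[:3,3]=st['tool_pos']
    return T@np.array(s['tool_from_camera'])
def ray(s,T,uv):
    f=200/np.tan(np.radians(s['fov_y']/2)); u,v=uv
    d=T[:3,:3]@np.array([(u-s['cx'])/f,-(v-s['cy'])/f,-1]); return T[:3,3],d/np.linalg.norm(d)
def plane(s,T,uv,z):
    o,d=ray(s,T,uv); return o+d*(z-o[2])/d[2]
def proj(s,T,p):
    f=200/np.tan(np.radians(s['fov_y']/2)); q=T[:3,:3].T@(np.asarray(p)-T[:3,3])
    return np.array([s['cx']+f*q[0]/-q[2], s['cy']-f*q[1]/-q[2]])
def tri(rays):
    A=sum(np.eye(3)-np.outer(d,d) for o,d in rays); b=sum((np.eye(3)-np.outer(d,d))@o for o,d in rays)
    p=np.linalg.solve(A,b); return p,max(np.linalg.norm((np.eye(3)-np.outer(d,d))@(p-o)) for o,d in rays)
def dark(img,thr=40):
    return (img.max(2)<thr).astype(np.uint8)
def blobs(m,amin=40):
    n,l,s,c=cv2.connectedComponentsWithStats(m); return [(c[i].round(1).tolist(),s[i].tolist()) for i in range(1,n) if s[i,4]>amin]
E
python3 - <<'E'
from h import *;import pickle
D=pickle.load(open('d0.pkl','rb'));S,s=D['scene'],D['side'];TS,Ts=TW(S),TW(s)
def near(im,uv):
    b=[x for x in blobs(dark(im)) if np.hypot(*np.subtract(x[0],uv))<12]; return b
for n,a,b in(('s',(265,181),(336,275)),('m',(259,217),(378,241)),('l',(321,185),(291,239))):
    A,B=near(S['pixels'],a),near(s['pixels'],b); print(n,A,B)
    if A and B: print(tri([ray(S,TS,A[0][0]),ray(s,Ts,B[0][0])]))
for n,a,b in(('blue',(320,213),(323,224)),('brown',(362,197),(274,217)),('pink',(320,167),(257,267)),('cup',(181,198),(447,303))):
    print(n,tri([ray(S,TS,a),ray(s,Ts,b)]))
# rack rough
for uv in((402,253),(534,268),(539,240),(402,225)): print(plane(S,TS,uv,0.0))
for uv in((399,193),(449,201)):print('drv',plane(S,TS,uv,0.01))
for uv in((255,260),(322,265),(320,290),(247,285)):print('ph',plane(S,TS,uv,0.01))
E
```

```text
s [([265.1, 181.4], [259, 177, 13, 10, 104])] [([335.2, 276.1], [327, 268, 17, 17, 239])]
(array([ 0.49451221, -0.27877474,  0.02558697]), np.float64(0.00014550391787289434))
m [([258.8, 217.9], [251, 211, 17, 15, 215])] [([378.0, 241.2], [369, 233, 19, 17, 253])]
(array([ 0.63440976, -0.2349635 ,  0.02575478]), np.float64(0.00017822126027121886))
l [([321.6, 185.5], [313, 179, 18, 14, 218])] [([291.0, 239.3], [280, 230, 23, 19, 335])]
(array([ 0.47162432, -0.13108224,  0.02561232]), np.float64(3.139475992591118e-05))
blue (array([ 0.56880608, -0.10701336,  0.01672837]), np.float64(0.0005734297533346372))
brown (array([ 0.47961854, -0.02251434,  0.01730088]), np.float64(0.0002904196812929871))
pink (array([ 0.37494899, -0.16471058,  0.01542451]), np.float64(0.000560117858577198))
cup (array([ 0.62587167, -0.44385896,  0.03325799]), np.float64(6.2899019615533534e-06))
[0.62938251 0.09728814 0.        ]
[0.59682658 0.36611112 0.        ]
[0.50395824 0.38907552 0.        ]
[0.53810192 0.08643159 0.        ]
drv [0.42774594 0.0643386  0.01      ]
drv [0.42676167 0.18915004 0.01      ]
ph [ 0.74448189 -0.19650569  0.01      ]
ph [ 0.71907321 -0.05751756  0.01      ]
ph [ 0.78155267 -0.04322527  0.01      ]
ph [ 0.8093972 -0.1841381  0.01     ]
```

```bash
python3 - <<'E'
from station import bot, grip, solve_ik, status, snapshot
from h import *;import pickle
ya=0.12;Rz=R.from_euler('z',ya)
for y in(0,np.pi):
  for p in((.57,.137,.12),(.56,.227,.12),(.55,.317,.12)):
    o=(Rz*R.from_euler('y',-.5)*R.from_euler('z',y)*R.from_euler('x',np.pi)).as_euler('xyz')
    q=solve_ik(p,o);print(y,None if q is None else np.round(q,2))
print('yaw0 view',solve_ik([.5,.227,.28],[np.pi,0,0.12]),solve_ik([.67,.227,.28],[np.pi,0,-np.pi+.12]))
W=[]
def shot(p,o):
    bot.move_ptp(p,o); bot.hold(.2); st=status.read_state(); s=snapshot('wrist'); W.append((st,s)); print(st['time_s'])
    cv2.imwrite(f'pics/w{len(W)}.png',s['pixels'])
shot([.56,-.10,.27],[np.pi,0,-np.pi/2]); shot([.54,-.16,.27],[np.pi,0,-np.pi/2])
try: y=.12; shot([.49,.25,.27],[np.pi,0,y]);shot([.51,.2,.27],[np.pi,0,y])
except bot.IKError as e: print(e)
pickle.dump(W,open('w.pkl','wb'))
if len(W)==4: cv2.imwrite('pics/w34.png',np.vstack([W[2][1]['pixels'][:260],W[3][1]['pixels'][:260]]))
E
```

```text
0 None
0 None
0 None
3.141592653589793 None
3.141592653589793 None
3.141592653589793 None
yaw0 view [ 7.82986820e-01  1.31863046e-01 -2.18524775e-01  4.44089210e-16
 -1.22040851e+00  9.07809507e-01] [ 6.01234493e-01  3.96768430e-01  1.40246755e-01 -4.44089210e-16
 -1.31427465e+00 -2.05203082e+00]
1.0167
1.625
3.4
3.9833
```

View pics/w34.png

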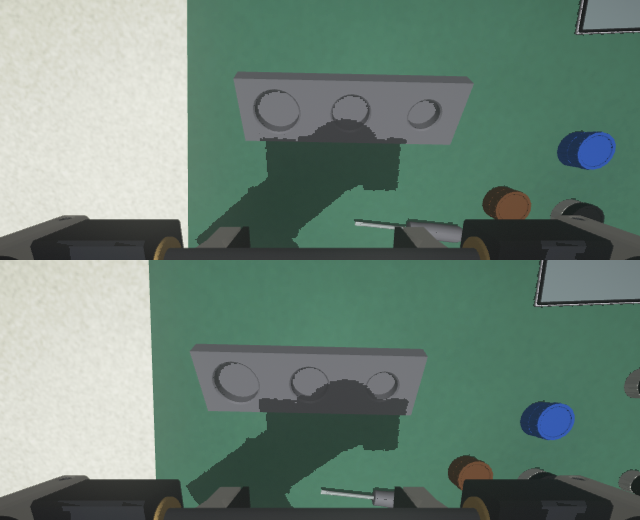

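The wrist views show the face of the rack with the large pocket left (277,110), the medium at (350,110) and the small right (424,114). The matching points in the second view are (237,122), (310,121) and (382,124). The sloping face is the lighter quadrilateral, and its shadowed part needs care.

```bash
python3 - <<'E'
from station import bot, grip, solve_ik, status, snapshot
from h import *;import pickle
Rz=R.from_euler('z',.12)
for tilt in(-.5,-.3,0):
 for p in((.57,.137,.08),(.55,.317,.08),(.52,.227,.18)):
  ok=[]
  for y in np.arange(0,360,15):
    o=(Rz*R.from_euler('y',tilt)*R.from_euler('zx',[np.radians(y),np.pi][::1]) ) if 0 else (Rz*R.from_euler('y',tilt)*R.from_euler('z',np.radians(y))*R.from_euler('x',np.pi))
    q=solve_ik(p,o.as_euler('xyz'))
    if q is not None: ok.append((int(y),np.round(q,2).tolist()))
  print(tilt,p,len(ok),ok[::3])
# rack geometry
W=pickle.load(open('w.pkl','rb'))
for i in(2,3):
    im=W[i][1]['pixels']; hsv=cv2.cvtColor(im,cv2.COLOR_BGR2HSV)
    for uv in((350,85),(424,114),(277,110),(260,70),(250,90),(460,90),(370,135)): print(i,uv,im[uv[1],uv[0]],hsv[uv[1],uv[0]])
z=np.hstack([cv2.resize(W[2][1]['pixels'][60:155,220:485],None,fx=3,fy=3,interpolation=cv2.INTER_CUBIC)])
z2=cv2.resize(W[3][1]['pixels'][75:165,180:445],None,fx=3,fy=3,interpolation=cv2.INTER_CUBIC)
cv2.imwrite('pics/rk.png',np.vstack([z,z2]))
E
```

```text
-0.5 (0.57, 0.137, 0.08) 0 []
-0.5 (0.55, 0.317, 0.08) 0 []
-0.5 (0.52, 0.227, 0.18) 0 []
-0.3 (0.57, 0.137, 0.08) 23 [(0, [0.6, 0.25, -0.84, 0.57, -0.26, 0.55]), (45, [0.6, 0.25, -0.84, 0.57, -0.26, 1.33]), (90, [0.6, 0.25, -0.84, 0.57, -0.26, 2.12]), (135, [0.6, 0.25, -0.84, 0.57, -0.26, 2.9]), (195, [0.6, 0.25, -0.84, 0.57, -0.26, -2.33]), (240, [0.6, 0.25, -0.84, 0.57, -0.26, -1.55]), (285, [0.6, 0.25, -0.84, 0.57, -0.26, -0.76]), (330, [0.6, 0.25, -0.84, 0.57, -0.26, 0.03])]
-0.3 (0.55, 0.317, 0.08) 23 [(0, [0.89, 0.32, -0.74, 0.63, -0.36, 0.22]), (45, [0.89, 0.32, -0.74, 0.63, -0.36, 1.01]), (90, [0.89, 0.32, -0.74, 0.63, -0.36, 1.8]), (135, [0.89, 0.32, -0.74, 0.63, -0.36, 2.58]), (195, [0.89, 0.32, -0.74, 0.63, -0.36, -2.66]), (240, [0.89, 0.32, -0.74, 0.63, -0.36, -1.87]), (285, [0.89, 0.32, -0.74, 0.63, -0.36, -1.08]), (330, [0.89, 0.32, -0.74, 0.63, -0.36, -0.3])]
-0.3 (0.52, 0.227, 0.18) 23 [(0, [0.87, 0.09, -0.69, 0.37, -0.6, 0.54]), (45, [0.87, 0.09, -0.69, 0.37, -0.6, 1.32]), (90, [0.87, 0.09, -0.69, 0.37, -0.6, 2.11]), (135, [0.87, 0.09, -0.69, 0.37, -0.6, 2.89]), (19
[... 1215 characters left out ...]
]), (225, [0.76, 0.24, -0.32, 0.0, -1.01, -1.42]), (270, [0.76, 0.24, -0.32, 0.0, -1.01, -0.64]), (315, [0.76, 0.24, -0.32, 0.0, -1.01, 0.15])]
2 (350, 85) [123 118 117] [115  12 123]
2 (424, 114) [123 118 117] [115  12 123]
2 (277, 110) [123 119 118] [114  10 123]
2 (260, 70) [103 125  81] [ 75  90 125]
2 (250, 90) [123 119 117] [110  12 123]
2 (460, 90) [121 117 115] [110  13 121]
2 (370, 135) [68 66 65] [110  11  68]
3 (350, 85) [109 132  85] [ 75  91 132]
3 (424, 114) [105 126  81] [ 76  91 126]
3 (277, 110) [124 120 118] [110  12 124]
3 (260, 70) [104 127  82] [ 75  90 127]
3 (250, 90) [93 91 89] [105  11  93]
3 (460, 90) [101 123  78] [ 75  93 123]
3 (370, 135) [66 64 63] [110  12  66]
```

View pics/rk.png

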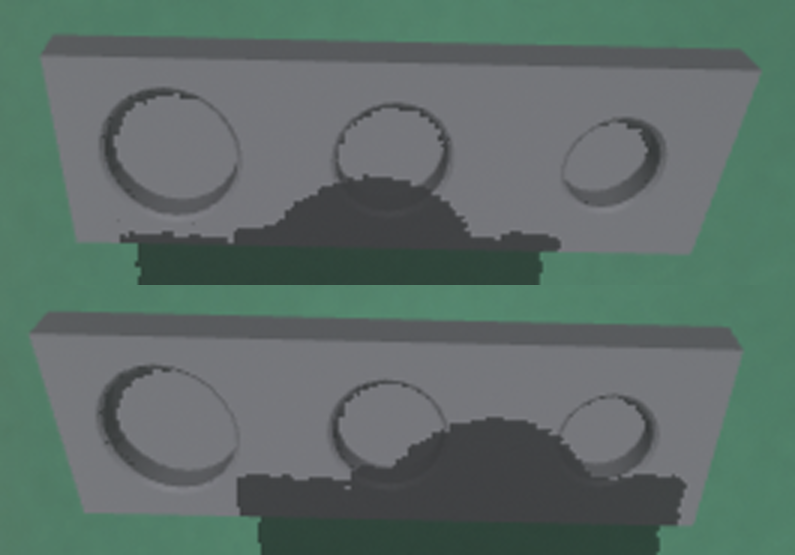

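The enlarged rack crop gives the four corners of the sloping face in both wrist views. Next I triangulate them and check against the 270 x 80 mm size and 0.50 rad tilt, and I measure the jars in the two wrist views of them.

The arm can't reach the full 0.5 rad tool tilt outward. So I'll grip each jar with the tool pitched about 0.3 rad about the closing line, which needs only about 0.2 rad at the rack.

```bash
python3 - <<'E'
from h import *;import pickle
W=pickle.load(open('w.pkl','rb'));D=pickle.load(open('d0.pkl','rb'))
S,s=D['scene'],D['side'];TS,Ts=TW(S),TW(s)
V=[(x[1],TW(x[1],x[0])) for x in W]
# rack
P1=np.array([(41,55),(760,70),(692,253),(77,241)])/3+[219.67,59.67]
P2=np.array([(31,48),(741,64),(694,239),(83,227)])/3+[179.67,74.67]
C=[]
for k,(P,(im,T)) in enumerate(((P1,V[2]),(P2,V[3]))):
    g=cv2.cvtColor(im['pixels'],cv2.COLOR_BGR2GRAY)
    r=cv2.cornerSubPix(g,P.astype(np.float32)[:,None].copy(),(3,3),(-1,-1),(3,30,.01))[:,0]; print(np.round(r-P,1).tolist())
pts=[]
for a,b in zip(P1,P2):
    p,e=tri([ray(*V[2],a),ray(*V[3],b)]); pts.append(p); print(p.round(4),round(e,4))
pts=np.array(pts); # TL=(x+,y+) TR=(x+,y-) BR=(x-,y-) BL
print('lens',[np.linalg.norm(pts[i]-pts[i-3]).round(4) for i in range(4)])
M=np.array([(.04,.135,.022),(.04,-.135,.022),(-.04,-.135,.022),(-.04,.135,.022)])
Rb,rs=R.align_vectors(pts-pts.mean(0),M-M.mean(0)); t=pts.mean(0)-Rb.apply(M.mean(0))
print('block',t.round(4),Rb.as_euler('ZYX').round(4),'rms',rs/2)
print('resid',(Rb.apply(M)+t-pts).round(4).tolist())
for n,y in(('small',-.09),('medium',0),('large',.09)):
    m=Rb.apply([0,y,.022])+t; print(n,'mouth',m.round(4),[proj(*v,m).round(1).tolist() for v in (V[2],V[3],(S,TS),(s,Ts))])
for q in Rb.apply(M)+t: print('corner px',proj(S,TS,q).round(1),proj(s,Ts,q).round(1))
# jars
for k in(0,1):
    for c,st in blobs(dark(V[k][0]['pixels'][:215]),250): print(k,c,st,plane(*V[k],c,.032).round(4))
sc=cv2.resize(S['pixels'][205:280,385:550],None,fx=4,fy=4,interpolation=cv2.INTER_CUBIC);sd=cv2.resize(s['pixels'][130:195,230:315],None,fx=4,fy=4,interpolation=cv2.INTER_CUBIC)
sd=cv2.copyMakeBorder(sd,0,0,0,660-340,cv2.BORDER_CONSTANT);cv2.imwrite('pics/rs.png',np.vstack([sc,sd]))
E
```

```text
[[-0.1, 0.0], [-0.2, 0.2], [-1.0, 0.4], [-0.0, 0.5]]
[[-0.4, 0.0], [0.1, 0.4], [-0.0, 0.0], [0.3, 0.4]]
[0.5977 0.3615 0.0672] 0.0
[0.6238 0.0937 0.0708] 0.0001
[0.5547 0.0852 0.0318] 0.0002
[0.5283 0.3526 0.037 ] 0.0
lens [np.float64(0.2691), np.float64(0.0798), np.float64(0.2687), np.float64(0.0762)]
block [0.5858 0.2242 0.032 ] [ 0.0987 -0.4597  0.0024] rms 0.002677796581049798
resid [[0.0007, -0.0004, 0.0025], [0.0014, -0.0012, -0.0016], [-0.0008, 0.0002, 0.0018], [-0.0013, 0.0014, -0.0028]]
small mouth [0.5851 0.1337 0.0515] [[424.4, 115.0], [382.3, 126.7], [424.5, 225.3], [284.2, 168.9]]
medium mouth [0.5761 0.2232 0.0517] [[350.6, 113.5], [309.1, 125.1], [467.9, 230.3], [268.4, 157.5]]
large mouth [0.5671 0.3128 0.0519] [[276.5, 112.1], [235.7, 123.6], [512.8, 235.5], [254.2, 147.3]]
corner px [543.7 244.1] [257.  134.9]
corner px [404.1 227.8] [303.4 165.8]
corner px [402.6 218.4] [282.  184.6]
corner px [528.7 232.7] [238.2 150.3]
0 [375.9, 155.9] [369, 139, 14, 33, 275] [ 0.4878 -0.1287  0.032 ]
1 [367.2, 189.1] [353, 180, 28, 18, 373] [ 0.4774 -0.1431  0.032 ]
```

View pics/rs.png

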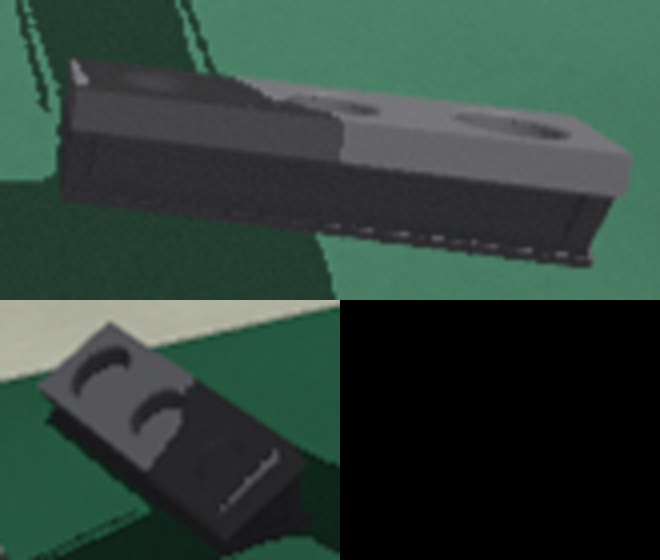

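View pics/w1.png

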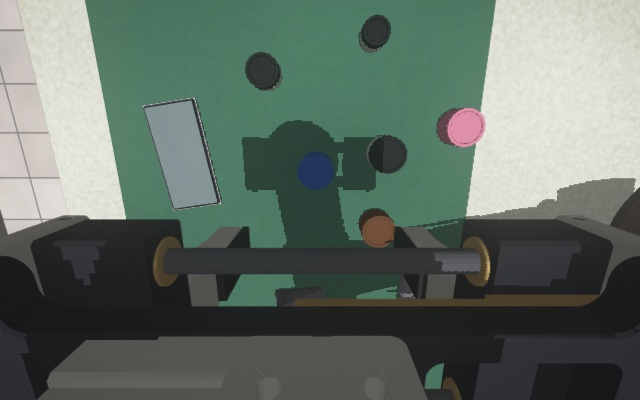

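The scene and side crops agree with the wrist fit. Scene face corners read (542,243), (403,227) and (528,234) against predicted (544,244), (404,228) and (529,233). The wrist picture shows the lids at (263,70) medium, (376,32) small and (387,154) large. The blue (316,171), brown (377,230) and pink (465,128) jars stay untouched.

Next come a check of height and diameter for the jars, and a fit of the rack position with all rays cast at the corner heights.

```bash
python3 - <<'E'
from h import *;import pickle
W=pickle.load(open('w.pkl','rb'));D=pickle.load(open('d0.pkl','rb'))
S,s=D['scene'],D['side']
V=[(x[1],TW(x[1],x[0])) for x in W]
P1=np.array([(41,55),(760,70),(692,253),(77,241)])/3+[219.67,59.67]
P2=np.array([(31,48),(741,64),(694,239),(83,227)])/3+[179.67,74.67]
PS=[(542.4,243.4),(403.2,227.2),None,(528,233.9)]; Pd=[(257.2,135.2),None,None,(239.7,151)]
M=np.array([(.04,.135,.022),(.04,-.135,.022),(-.04,-.135,.022),(-.04,.135,.022)])
B=R.from_euler('y',-.5).apply(M); zc=.071-B[0,2]
for n,P,v in(('w3',P1,V[2]),('w4',P2,V[3]),('scene',PS,(S,TW(S))),('side',Pd,(s,TW(s)))):
    ok=[i for i in range(4) if P[i] is not None]
    Q=np.array([plane(*v,P[i],zc+B[i,2]) for i in ok])[:,:2]; b=B[ok][:,:2]
    a=Q-Q.mean(0);c=b-b.mean(0); yaw=np.arctan2((c[:,0]*a[:,1]-c[:,1]*a[:,0]).sum(),(c*a).sum())
    r=np.array([[np.cos(yaw),-np.sin(yaw)],[np.sin(yaw),np.cos(yaw)]]); t=Q.mean(0)-r@b.mean(0)
    m=r@R.from_euler('y',-.5).apply([0,0,.022])[:2]+t
    print(n,'t',t.round(4),'yaw',yaw.round(4),'medium mouth',m.round(4),'res mm',((b@r.T+t-Q)*1e3).round(1).tolist())
E_={}
for k in(0,1):
    im=V[k][0]['pixels']; h=cv2.cvtColor(im,cv2.COLOR_BGR2HSV)
    m=((h[...,1]<70)&(h[...,2]<62)).astype(np.uint8); m[212:]=0
    if k==0: print([im[p].tolist() for p in((70,263),(32,376),(154,380),(154,395),(143,270),(85,278))])
    for c in cv2.findContours(m,0,1)[0]:
        if cv2.contourArea(c)>350:
            e=cv2.fitEllipse(cv2.convexHull(c)); print(k,np.round(e[0],1),np.round(e[1],1),'d~',round(max(e[1])*(V[k][1][2,3]-.034)/279*1e3,1),plane(*V[k],e[0],.034).round(4)); E_.setdefault(k,[]).append(e[0])
for a in E_[0]:
    for b in E_[1]:
        p,e=tri([ray(*V[0],a),ray(*V[1],b)])
        if e<.004 and 0<p[2]<.06: print('tri',p.round(4),e.round(4))
E
```

```text
w3 t [0.5863 0.2243] yaw 0.0995 medium mouth [0.5758 0.2233] res mm [[0.1, 0.8], [0.5, -1.3], [-0.2, 0.0], [-0.4, 0.5]]
w4 t [0.5865 0.2244] yaw 0.0999 medium mouth [0.576  0.2233] res mm [[0.0, 1.4], [0.5, -1.3], [-0.4, -0.0], [-0.1, -0.1]]
scene t [0.588  0.2222] yaw 0.0998 medium mouth [0.5775 0.2212] res mm [[0.6, 0.7], [-0.2, 0.0], [-0.4, -0.7]]
side t [0.5851 0.2192] yaw 0.0817 medium mouth [0.5746 0.2183] res mm [[1.8, 0.1], [-1.8, -0.1]]
[[54, 56, 50], [52, 55, 49], [35, 39, 31], [54, 54, 51], [57, 68, 45], [88, 97, 86]]
0 [387.  154.2] [36.9 38. ] d~ 50.6 [ 0.4736 -0.1311  0.034 ]
0 [262.4  70.8] [32.6 37.6] d~ 50.0 [ 0.6329 -0.2327  0.034 ]
0 [375.3  31.5] [27.5 34. ] d~ 45.2 [ 0.4963 -0.276   0.034 ]
1 [370.2 196.8] [35.2 35.9] d~ 47.7 [ 0.4732 -0.1326  0.034 ]
1 [249.7 120.4] [31.7 34.3] d~ 45.6 [ 0.6324 -0.2338  0.034 ]
1 [356.9  84.7] [25.6 28.4] d~ 37.9 [ 0.4963 -0.2767  0.034 ]
tri [ 0.4714 -0.1301  0.0245] 0.0001
tri [ 0.6344 -0.234   0.0264] 0.0001
tri [ 0.4957 -0.2773  0.0296] 0.0001
```

```bash
cat >> h.py <<'E'
AL=.3; RB=R.from_euler('ZY',[.0997,-.5]); TB=np.array([.5866,.2239,.0325])
JAR={'small':(.4951,-.278,.034,-.09,-30),'medium':(.6344,-.2345,.042,0,-20),'large':(.4717,-.1306,.050,.09,50)}
def tool(J,base,k,up=0):
    Rt=J*R.from_euler('y',AL)*R.from_euler('z',k)*R.from_euler('x',np.pi)
    d=(.027-.0185-.0095*np.sin(AL))/np.cos(AL)
    p=np.asarray(base)+J.apply([0,0,.027+up])-Rt.apply([0,0,.022-d])
    return p,Rt.as_euler('xyz')
def pick(n,k,up=0):
    x,y,d,py,ps=JAR[n]; return tool(R.from_euler('z',np.radians(ps)),(x,y,0),k,up)
def place(n,k,up=0,dx=0,dy=0):
    return tool(RB,RB.apply([dx,JAR[n][3]+dy,.006])+TB,k,up)
E
python3 - <<'E'
from station import bot, grip, solve_ik, status, snapshot
from h import *;import pickle
f=lambda a: None if a is None else np.round(a,2).tolist()
for n in JAR:
  print(n,'floor',(RB.apply([0,JAR[n][3],.006])+TB).round(4))
  for k in(0,np.pi):
    print(n,round(k,1),'pick',[f(solve_ik(*pick(n,k,u))) for u in(.0,.08)],'place',[f(solve_ik(*place(n,k,u))) for u in(.0,.03,.05)])
im=pickle.load(open('w.pkl','rb'))[0][1]['pixels'][5:250,225:500]
cv2.imwrite('pics/jars.png',cv2.convertScaleAbs(cv2.resize(im,None,fx=2.4,fy=2.4,interpolation=cv2.INTER_CUBIC),alpha=1.8))
E
```

```text
small floor [0.5927 0.1341 0.0378]
small 0 pick [[-0.23, 0.56, -0.18, -0.1, -1.12, 1.33], [-0.23, 0.47, -0.12, -0.09, -1.27, 1.31]] place [[0.61, 0.3, -0.63, 0.21, -0.47, 0.88], [0.63, 0.24, -0.63, 0.2, -0.53, 0.88], [0.64, 0.2, -0.63, 0.19, -0.58, 0.88]]
small 3.1 pick [[-0.23, 0.56, -0.18, -0.1, -1.12, -1.81], [-0.23, 0.47, -0.12, -0.09, -1.27, -1.83]] place [[0.61, 0.3, -0.63, 0.21, -0.47, -2.26], [0.63, 0.24, -0.63, 0.2, -0.53, -2.26], [0.64, 0.2, -0.63, 0.19, -0.58, -2.26]]
medium floor [0.5837 0.2236 0.0378]
medium 0 pick [[-0.11, 0.7, 0.1, -0.07, -1.26, 1.36], [-0.11, 0.63, 0.16, -0.07, -1.39, 1.35]] place [[0.76, 0.33, -0.6, 0.26, -0.5, 0.69], [0.78, 0.27, -0.6, 0.24, -0.55, 0.7], [0.79, 0.24, -0.6, 0.23, -0.6, 0.7]]
medium 3.1 pick [[-0.11, 0.7, 0.1, -0.07, -1.26, -1.78], [-0.11, 0.63, 0.16, -0.07, -1.39, -1.79]] place [[0.76, 0.33, -0.6, 0.26, -0.5, -2.45], [0.78, 0.27, -0.6, 0.24, -0.55, -2.44], [0.79, 0.24, -0.6, 0.23, -0.6, -2.44]]
large floor [0.5748 0.3132 0.0378]
large 0 pick [[0.26, 0.39, -0.63, 0.23, -0.81, 1.99], [0.27, 0.28, -0.54, 0.2, -1.01, 2.05]] place [[0.88, 0.37, -0.54, 0.28, -0.54, 0.56], [0.9, 0.32, -0.53, 0.26, -0.59, 0.56], [0.92, 0.29, -0.53, 0.25, -0.63, 0.56]]
large 3.1 pick [[0.26, 0.39, -0.63, 0.23, -0.81, -1.15], [0.27, 0.28, -0.54, 0.2, -1.01, -1.1]] place [[0.88, 0.37, -0.54, 0.28, -0.54, -2.59], [0.9, 0.32, -0.53, 0.26, -0.59, -2.58], [0.92, 0.29, -0.53, 0.25, -0.63, -2.58]]
```

View pics/jars.png

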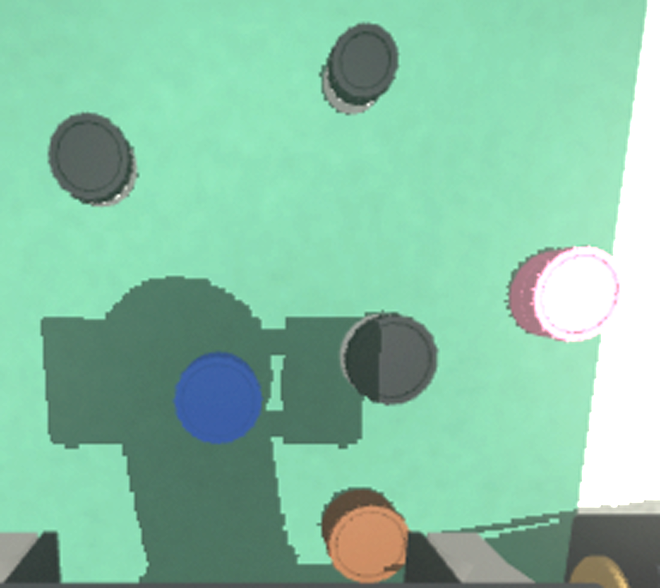

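The enlarged crop confirms the choice. The black lids over white bodies, ordered by size, are small (363,62), medium (90,157) and large (390,357). Blue (218,397), brown (368,542) and pink (575,293) are the look-alikes. I start with the small jar.

```bash
cat > job.py <<'E'
from station import bot, grip, solve_ik, status, snapshot
from h import *
def seat_h(n):  # height of jar base over the pocket floor along the slope normal, from the TCP
    return float(RB.inv().apply(status.read_state()['tool_pos']-place(n,0)[0])[2])
def rep(m): 
    s=status.read_state(); print(m,'t',round(s['time_s'],2),'gap mm',round(s['finger_gap']*88,1),'F',s['force'].round(1),'g',round(float(s['grip_force']),1))
def fetch(n):
    grip(1.0); bot.move_ptp(*pick(n,0,.08)); bot.move_straight(*pick(n,0),v=.1); grip(0.,25); rep(n+' gripped')
    bot.move_straight(*pick(n,0,.10),v=.15); rep('lifted'); bot.move_ptp(*place(n,0,.10)); bot.move_straight(*place(n,0,.024),v=.1)
def insert(n):
    rep('above')
    hit=bot.move_straight(*place(n,0,-.002),v=.03,force_limit=12)
    rep('inserted'); st=status.read_state()
    print('hit',hit,'h mm',round(seat_h(n)*1e3,1),'off',(RB.inv().apply(st['tool_pos']-place(n,0)[0])*1e3).round(1))
def release(n):
    h=seat_h(n); grip((JAR[n][2]+.012)/.088); bot.move_straight(*place(n,0,h+.06),v=.12); rep('free')
E
python3 -c "
from job import *
fetch('small');insert('small')"
```

```text
small gripped t 7.93 gap mm 33.9 F [-0.1  0.3  0.2] g 25.0
lifted t 8.75 gap mm 33.0 F [-0.3  0.6 -1.8] g 25.0
above t 11.18 gap mm 33.1 F [-0.2 -0.2 -0.7] g 25.0
inserted t 11.94 gap mm 33.5 F [-2.2  0.8  5.8] g 25.0
hit True h mm -0.4 off [-0.3 -0.1 -0.4]
```

The small jar is seated at -0.4 mm from the expected floor, so I release it and carry on with the medium.

```bash
python3 -c "
from job import *
release('small');fetch('medium');insert('medium')"
```

```text
free t 13.09 gap mm 45.9 F [-0.  -0.6  0.1] g 0.0
medium gripped t 17.13 gap mm 41.5 F [-1.4  0.3  0.6] g 25.0
lifted t 17.95 gap mm 41.4 F [-0.3 -0.1 -1.5] g 25.0
above t 20.57 gap mm 41.4 F [-0.8 -0.7 -0.4] g 25.0
inserted t 21.33 gap mm 41.9 F [-3.3 -1.3  6.9] g 25.0
hit True h mm -0.3 off [-0.3 -0.1 -0.3]
```

```bash
python3 -c "
from job import *
release('medium');fetch('large');insert('large')"
```

```text
free t 22.48 gap mm 54.3 F [-0.7 -0.5 -0.1] g 0.0
large gripped t 26.24 gap mm 49.5 F [-0.5 -0.2  1.3] g 25.0
lifted t 27.06 gap mm 49.6 F [-0.5 -0.5 -1. ] g 25.0
above t 29.57 gap mm 49.3 F [-0.3 -0.5 -0.2] g 25.0
inserted t 30.34 gap mm 49.4 F [-2.4 -0.8  5.4] g 25.0
hit True h mm -0.4 off [-0.3 -0.2 -0.4]
```

```bash
python3 -c "
from job import *
release('large'); bot.move_ptp([.49,.24,.27],[np.pi,0,.1]); bot.hold(.2)
st=status.read_state();w=snapshot('wrist');S=snapshot('scene');s=snapshot('side')
T=TW(w,st)
for n in JAR: print(n,proj(w,T,RB.apply([0,JAR[n][3],.04])+TB).round(1),proj(s,TW(s),RB.apply([0,JAR[n][3],.04])+TB).round(1))
z=lambda i:cv2.resize(i,(400,280),interpolation=cv2.INTER_CUBIC)
a=np.hstack([z(w['pixels'][30:205,220:470]),z(s['pixels'][110:215,210:360])])
b=np.hstack([z(S['pixels'][160:300,380:580]),z(S['pixels'][120:330,130:430])])
cv2.imwrite('pics/end.png',np.vstack([a,b]))
"
```

```text
free t 31.49 gap mm 62.2 F [-0.1 -0.4 -0.2] g 0.0
small [420.3 118.3] [281.3 164.7]
medium [342.7 118.2] [265.5 153.5]
large [265.1 118.2] [251.3 143.4]
```

View pics/end.png

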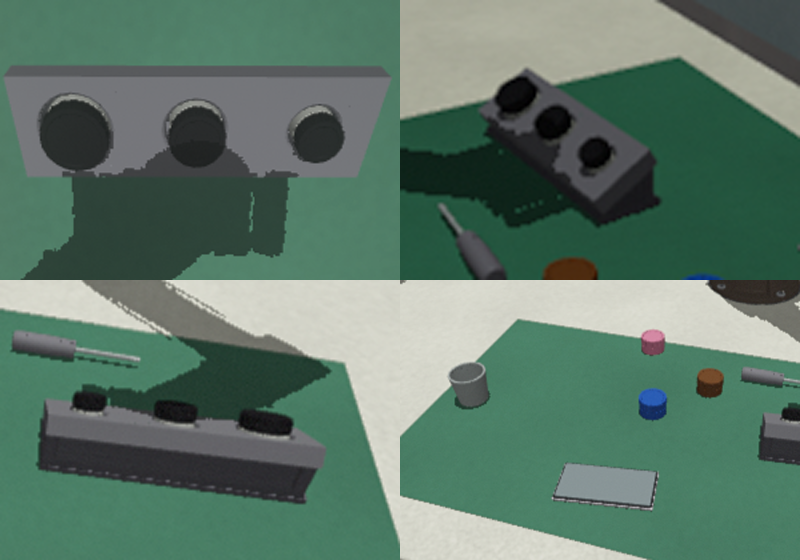

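The end picture shows the three black lids outwards and square to the face: large (75,135), medium (197,137) and small (318,137) in the wrist crop. They are where the projection of seated lids predicts. The phone, cup, driver and the pink, brown and blue jars are where they were.

```bash
python3 -c "
from station import bot
print(bot.close_job())"
```

```text
the job is handed in; nothing more can be done
None
```

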